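# Raise the demonstration camera to its second stop and hold it

## Robot

A 7-joint arm with a two-finger parallel gripper is mounted at the origin on the work surface. World frame = base frame: x ahead of the robot, y to its left, z up, the work surface at z = 0. Lengths are in m, angles in rad, forces in N, time in s.
With the tool pointing down it reaches from about 0.4 to 0.85 m from the base axis. Payload 4.5 kg.
Tool frame: the origin (TCP) lies between the finger pads; the fingertips stand 14 mm ahead of it and the grasp point (between the pads) lies 5 mm behind it; x points along the fingers, z is the direction in which the jaws open and shut, and the axes are right-handed (so a half turn about x gives the same grasp; the last joint's range is limited). The gripper opens to 88 mm and grips with 3 to 60 N. Pads are 18 mm wide; open, the fingers measure 123 mm over their backs; the gripper's body (75 mm by 187 mm) begins 45 mm behind the grasp point.
Start: joints at [1.362, 0.689, -0.195, 1.565, 0.157, 0.902, -0.215], TCP at [0.15, -0.607, 0.253] pointing down, gripper open.
Joint ranges: [-3.01, 3.01], [-0.46, 2.08], [-1.47, 1.51], [0.13, 2.56], [-1, 4.14], [0.04, 2.09], [-2.66, 2.66]. Speed limits (rad/s): [2.57, 2.57, 3.14, 3.14, 3.14, 3.14, 3.14].

## Interface

Orientations are given as a unit quaternion [x, y, z, w].
In Python, from plant import r, cams gives the robot as it stands.
- The arm moves only by the tool apply_moves, never from a script. Its arguments are lists of equal length, an entry for each row: "travel": the shift along the world's x, y, z in cm, a list of three; "roll": the turn about the world's z in degrees; "gripper": the finger opening in cm, from 0 to 8.81. In form: {"travel": [[x, y, z], ...], "roll": [roll, ...], "gripper": [gripper, ...]}. A call has exactly 8 rows; each row is the pose to reach, as a shift and turn from the pose commanded when the call began; what a row does not reach only later rows make up. A row lasts 1/12 s, in which the tool goes at most 41.7 mm and 7.16 degrees, less where a joint would pass 70% of its speed; a pose out of reach is approached as far as the arm can. A call with a gripper value outside its range is refused whole. The fingers move at their own pace and stop on an object; "newtons" is the grip in N (left out, the last holds). Time passes only in rows, so rows that repeat a pose let the fingers close, or fill a call up. It gives the time, the measured TCP pose, the force and the opening at its end, in the units of the state.
- r.get_state(): the state, without advancing time (a new reading comes with each control period).
- cams.snapshot(name): name is "scene" or "top" or "wrist"; returns a dict with "image" (420x560x3 uint8, red, green, blue), "fx", "fy", "cx", "cy" (pixels), "R" (3x3) and "t" (3): a world point X has camera coordinates R X + t. Camera axes: x right, y down, z forward; pixel columns grow to the right and rows downward; lengths in m; the calibration is good to about 2 mm. The wrist camera is an equidistant fisheye: a pixel r from the principal point sees the ray r / f radians off the axis. A picture is of the moment at which its call begins. There is no depth.
- r.finish_job(): hands the job in, once; it reports no verdict.
The state is a dict: "clock": time; "q": joint angles; "qd": joint speeds; "joint_torque": joint torques, N m; "tool_pos": TCP position; "eef_rot": TCP orientation; "contact_force": force on the tool from outside, world axes, zero at the start; "moment": the same for the moment, N m; "opening": opening from 0.0 (shut) to 1.0 (fully open).
Only numpy, scipy, OpenCV 4.12 (cv2) and the standard library are available. Lean on these libraries where they do the work, as an engineer would, in place of code of your own. Each camera call takes 0.05 s, during which the arm holds its last target. There are 200 camera calls.

## Task

The demonstration camera sits too low over the bowl: draw the red-handled safety pin straight out of the column's collar and lay it in the notched rest on the stand's base, then squeeze the blue button in the grip head and, keeping it squeezed, lift the column steadily past its first stop right up to the second stop, the top of its travel. Nothing latches up there and the collar's clamp screw is not tightened yet, so finish still gripping the head with the button in, holding the camera up at that stop, and never let it drop. Leave the bowl, slip jar, loop tool and tool pot where they are.

Things in the scene. Friction and masses are not known exactly. Their poses are not given: they have to be found in the camera images.
- stand: Camera stand fixed to the bench: grey base 160 (x) x 240 (y) x 16 mm, upright 36 mm square tube in its middle, black collar 54 x 54 mm at heights 113 to 145 mm. Origin: on the bench under the column's axis, z up, +x the way the camera boom points. On the collar's +y side a clamp screw reaches 58 mm from the axis at height 130 mm: leave it.
- bore (a point): Mouth of the pin's bore: a 10 mm square hole along the stand's x, through a boss on the collar's -x side (22 mm wide, heights 118 to 138 mm, ends at x = -37 mm), the collar and the column, out to x = 27 mm. This point: centre of the mouth, 37 mm from the column's axis, height 128 mm.
- pin: Safety pin, 45 g: red handle 20 (x) x 12 (y) x 30 (z) mm, steel shaft 8 mm thick, 92 mm long, along +x from the handle (x = 10 to 102 mm). Origin: middle of the handle on the axis. Starts loosely in the bore along the stand's x, handle 78 mm to the -x side of the column's axis, height 127 mm, flat sides facing +-y. It comes free after a 61 mm pull along the stand's -x. In, it bars the column.
- pin_mid (a point): Point on the pin's axis 46 mm from the middle of the handle towards the tip; the pin balances close to it.
- rest (a point): Pin rest on the base: two upright steel ears 4 mm thick, 34 mm wide, 22 mm either way of this point along the stand's x, each with a 13 mm wide notch open at the top, notch floor 46 mm, ear top 62 mm over the bench. pin_mid lies here (height 50 mm; stand x = -24, y = -95 mm) when parked: pin level along the stand's x, shaft in both notches, handle to -x, 34 mm free from its axis down to the base.
- grip_head: Black grip head on the column's top, 40 (x) x 34 (y) x 44 (z) mm, with the boom along +x (18 mm wide, top 17 mm below the head's top) and a white camera at its end, 225 mm out, over the bowl, its top 181 mm up. Keeps the stand's axes; origin = the stand's origin raised by the column's travel, so the head spans 152 to 196 mm above its origin.
- grip (a point): Middle of the grip head, on the column's axis, 174 mm above the bench when the column is down (collar top below it: 145 mm). Take the head here, fingers on its two y sides: 41 mm over the free button, 36 mm with it squeezed in. The head cannot turn or shift sideways.
- column (a joint): Height of the telescoping column, m: 0 = down (start), first stop 0.040, second stop 0.085 = hard top of travel. Button out: its spring bolt locks the column at 0, and catches it at the first stop when it sinks from above. Button in: it slides freely both ways, friction about 1 N. Nothing latches at the second stop. Column, head and camera weigh 0.4 to 0.63 kg and drop back if let go.
- catch (a joint): Travel of the blue button, m. It is 18 (x) x 26 (z) mm, in the middle of the grip head's -y side: 0 = out, 7 mm proud; 0.005 = fully in, still 2 mm proud. Spring: 4 N to start, 9 N fully in. The bolt is clear beyond 0.0035.
- bowl: Leather-hard clay bowl, rim diameter 132 mm, 78 mm tall, standing on a square plaster bat (210 x 210 x 18 mm) under the camera. Origin: centre of its underside. Leave alone.
- slip_jar: Closed terracotta-coloured jar with a white lid, 62 mm across, 75 mm tall. Origin: centre of its underside. Leave alone.
- loop_tool: Trimming loop tool lying on the bench, 185 mm long along its x, 14 mm thick, wooden handle to -x. Origin: under its middle. Leave alone.
- tool_pot: Blue pot of modelling tools, 80 mm across, tools to 165 mm. Origin: centre of its underside. Leave alone.
Mind the look-alikes: they are no part of the job. There is more than one size of the pin; the one meant has the size given above.

How it is judged:
By the outcome, as a careful person would: the job done as asked, in the order asked, and still so for the second after the job is handed in, while the arm keeps its last pose, push and grip.
It also fails if it takes over 51 s, if anything falls off the work surface, if the arm or the gripper's body presses on something with over 40 N, if the wrist force passes 120 N, or if a joint passes its speed limit or range.

## Working session

There is one attempt and no reset: what is moved stays moved. The work goes in short steps, Python scripts to look and compute and a tool call to move; the robot and the scene stay as the last step left them, time stands still between calls to the robot, and variables do not carry over. Pictures are saved under pics/ and viewed, about 8 in all and at most 12, crops included, and the job is handed in when it is done.

Besides the shell and the picture viewer there is one more tool, called after "Request:" as name(argument=value, ...), one argument or row to a line, values as JSON. apply_moves: Moves the arm, as the interface text tells. Its arguments: {"type":"object","properties":{"travel":{"type":"array","items":{"type":"array","items":{"type":"number"}}},"roll":{"type":"array","items":{"type":"number"}},"gripper":{"type":"array","items":{"type":"number"}},"newtons":{"type":"number"}},"required":["travel","roll","gripper"]}

```bash
ls; mkdir -p pics; cat > h.py <<'E'
import cv2,numpy as np
from plant import r,cams
def snap(n,f):
    s=cams.snapshot(n); cv2.imwrite(f'pics/{f}.png',s['image'][:,:,::-1]); np.savez(f'pics/{f}.npz',**{k:np.array(v) for k,v in s.items()}); return s
def load(f): return np.load(f'pics/{f}.npz')
E
python3 - <<'E'
from h import *
a=snap('scene','s0');b=snap('top','t0')
for s in (a,b): print({k:np.round(s[k],3).tolist() for k in ('fx','fy','cx','cy','R','t')})
cv2.imwrite('pics/both.png',cv2.resize(np.hstack([a['image'],b['image']])[:,:,::-1],(800,300)))
print(r.get_state())
E
```

```text
pics
{'fx': 537.338, 'fy': 537.338, 'cx': 273.981, 'cy': 215.991, 'R': [[0.776, 0.631, 0.014], [0.538, -0.649, -0.538], [-0.33, 0.425, -0.843]], 't': [-0.393, -0.15, 1.483]}
{'fx': 396.222, 'fy': 396.222, 'cx': 274.858, 'cy': 208.027, 'R': [[-0.012, -1.0, 0.003], [-0.982, 0.012, -0.188], [0.188, -0.006, -0.982]], 't': [0.056, 0.47, 1.023]}
{'clock': 0.1, 'q': array([ 1.36180992,  0.68989668, -0.19451598,  1.56621465,  0.15726984,
        0.90250474, -0.21510301]), 'qd': array([-3.99936167e-05, -3.52544967e-03,  1.99946723e-05, -2.88414196e-03,
       -1.03047330e-03,  2.33203961e-04,  8.21981236e-04]), 'joint_torque': array([-2.98488325e-03, -5.28501606e+01, -1.27119239e+00, -1.53837276e+01,
       -5.24843065e-02,  1.98900794e-03,  5.19025718e-05]), 'tool_pos': array([ 0.15009052, -0.6061584 ,  0.25199901]), 'eef_rot': array([ 0.43608763,  0.55735479, -0.43543079,  0.55640205]), 'contact_force': array([0.4503278 , 0.57885833, 0.69818595]), 'moment': array([ 0.02502437,  0.07246517, -0.06273025]), 'opening': 1.0039029105826123}
```

View pics/s0.png

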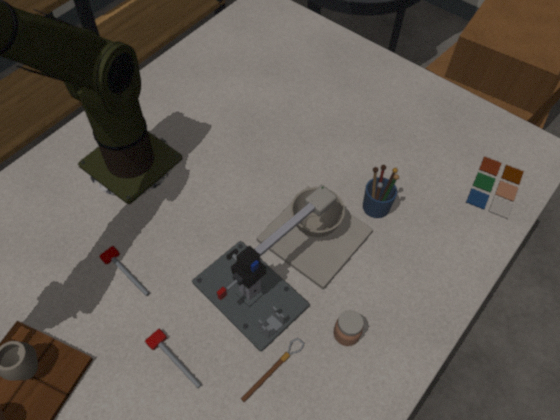

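View pics/t0.png

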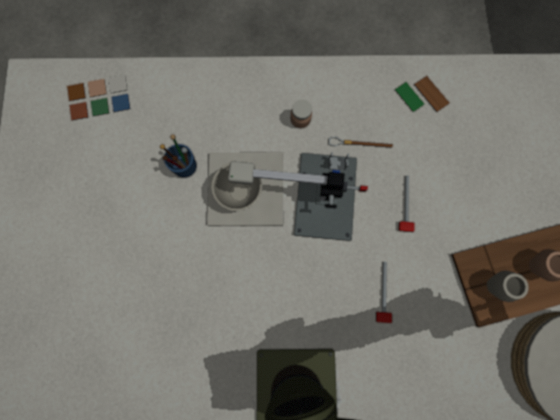

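The scene picture shows the stand base around (250,295), the red handle at (222,293), and two look-alike pins lying on the bench. In the top view the base is centred near (325,197), with the handle at (363,188) and the rest near (335,160). The boom points along world +y.

```bash
python3 - <<'E'
from h import *
a=load('s0')['image'][230:355,180:320,::-1];b=load('t0')['image'][140:250,280:400,::-1]
A=cv2.resize(a,(400,357),interpolation=cv2.INTER_CUBIC);B=cv2.resize(b,(400,367),interpolation=cv2.INTER_CUBIC)
im=np.zeros((367,800,3),np.uint8);im[:357,:400]=A;im[:,400:]=B
im=np.clip(im*1.6,0,255).astype(np.uint8)
cv2.imwrite('pics/crop.png',im)
E
```

```text
(no output)
```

View pics/crop.png

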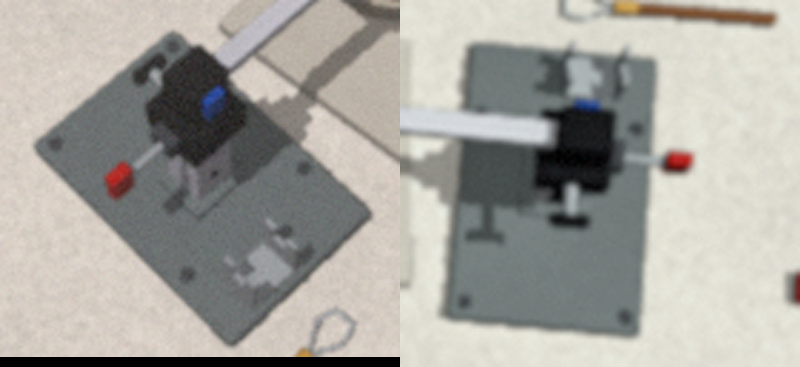

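The crop shows the base corners, the handle, the blue button on the far side (world +x) and the rest ears at the far end. I'll fit the stand pose from these.

```bash
cat >> h.py <<'E'
def proj(s,X):
    c=np.atleast_2d(X)@s['R'].T+s['t']
    return np.c_[c[:,0]/c[:,2]*s['fx']+s['cx'],c[:,1]/c[:,2]*s['fy']+s['cy']]
def red(s,box):
    x0,y0,x1,y1=box;i=s['image'][y0:y1,x0:x1].astype(int)
    m=(i[...,0]>70)&(i[...,0]>2.2*i[...,1])
    y,x=np.nonzero(m);return np.array([x.mean()+x0,y.mean()+y0]),m.sum()
def W(p,P):
    c,s_=np.cos(p[2]),np.sin(p[2]);P=np.atleast_2d(P)
    return np.c_[p[0]+c*P[:,0]-s_*P[:,1],p[1]+s_*P[:,0]+c*P[:,1],P[:,2]]
E
python3 - <<'E'
from h import *
from scipy.optimize import least_squares
a=load('s0');b=load('t0')
A=(np.array([[38,148],[178,33],[370,213],[232,339]])+.5)/2.857-.5+[180,230]
B=(np.array([[472,43],[655,58],[637,335],[443,318]])-[400,0]+.5)/3.333-.5+[280,140]
PA=np.array([[-80,120,16],[80,120,16],[80,-120,16],[-80,-120,16]])/1e3
PB=np.array([[80,-120,16],[-80,-120,16],[-80,120,16],[80,120,16]])/1e3
ra,na=red(a,(205,275,240,305));rb,nb=red(b,(350,175,375,200));print(ra,na,rb,nb)
H=[[-.078,0,.127]]
fA=lambda p:(proj(a,W(p,PA))-A);fB=lambda p:(proj(b,W(p,PB))-B)
fh=lambda p:np.r_[proj(a,W(p,H))-ra,proj(b,W(p,H))-rb]
for n,f in dict(A=lambda p:fA(p).ravel(),B=lambda p:fB(p).ravel(),all=lambda p:np.r_[fA(p),fB(p),2*fh(p)].ravel()).items():
    s=least_squares(f,[.5,-.1,1.57]);print(n,s.x[:2],np.degrees(s.x[2]),np.round(s.fun,1))
p=s.x
for n,P in dict(pin=[-.078,0,.127],pinmid=[-.032,0,.127],rest=[-.024,-.095,.05],grip=[0,0,.174]).items(): print(n,W(p,P).round(4))
st=r.get_state()
from scipy.spatial.transform import Rotation as R
print(R.from_quat(st['eef_rot']).as_matrix().round(3))
E
```

```text
[220.79591837 291.40816327] 49 [362.91304348 187.56521739] 23
A [ 0.5124912  -0.09423507] 83.48722699932898 [-1.6 -1.5 -0.8 -1.8  2.  -0.2  0.3  2.7]
B [ 0.51088931 -0.09107081] 83.52417539210244 [-0.8 -0.9  0.4  0.   0.3  0.8  0.1  0. ]
all [ 0.51084522 -0.0931967 ] 83.29132792577225 [-1.8 -2.4 -0.8 -2.5  1.7 -0.7 -0.1  1.9  0.1 -1.   1.3  0.2  0.9  0.9
  0.7 -0.1  2.6  2.2 -0.4  2.5]
pin [[ 0.5017 -0.1707  0.127 ]]
pinmid [[ 0.5071 -0.125   0.127 ]]
rest [[ 0.6024 -0.1281  0.05  ]]
grip [[ 0.5108 -0.0932  0.174 ]]
[[-0.     0.971  0.24 ]
 [ 0.002  0.24  -0.971]
 [-1.    -0.    -0.002]]
```

Request:
apply_moves(
  travel=[
    [3.5, 4, 0],
    [6, 7, 0],
    [8.5, 10, 0],
    [11, 13, 0],
    [13.5, 16, 0],
    [16, 19, 0],
    [18.5, 22, 0],
    [21, 25, 0],
  ],
  roll=[6, 12, 18, 24, 30, 36, 42, 48],
  gripper=[8.8, 8.8, 8.8, 8.8, 8.8, 8.8, 8.8, 8.8],
)

```text
clock: 0.77
tool_pos: [0.361, -0.3549, 0.2526]
eef_rot: [0.17, 0.687, -0.17, 0.686]
contact_force: [0.7, -1.1, -0.2]
opening: 0.997
```

Request:
apply_moves(
  travel=[
    [2.5, 3, 0],
    [5, 6, 0],
    [7.5, 9, 0],
    [10, 12, 0],
    [12.5, 15, 0],
    [14, 17.3, 0],
    [14, 17.3, 0],
    [14, 17.3, 0],
  ],
  roll=[6, 12, 18, 21, 21, 21, 21, 21],
  gripper=[8.8, 8.8, 8.8, 8.8, 8.8, 8.8, 8.8, 8.8],
)

```text
clock: 1.43
tool_pos: [0.5009, -0.1818, 0.2525]
eef_rot: [0.042, 0.706, -0.042, 0.706]
contact_force: [-0.3, -0.5, -0.7]
opening: 1.001
```

```bash
python3 - <<'E'
from h import *
from scipy.spatial.transform import Rotation as R
s=snap('wrist','w0');st=r.get_state()
print(st['clock'],st['tool_pos'],R.from_quat(st['eef_rot']).as_matrix().round(3),{k:np.round(s[k],3).tolist() for k in ('fx','cx','cy','R','t')})
E
```

```text
1.4833 [ 0.49980947 -0.18376513  0.25234296] [[-0.001  0.123  0.992]
 [-0.     0.992 -0.123]
 [-1.    -0.001 -0.001]] {'fx': 325.192, 'cx': 282.141, 'cy': 211.647, 'R': [[0.993, -0.121, 0.001], [-0.115, -0.943, 0.313], [-0.037, -0.311, -0.95]], 't': [-0.519, -0.155, 0.352]}
```

View pics/w0.png

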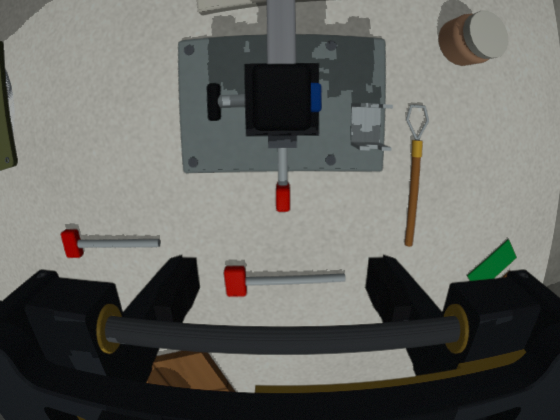

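The wrist view shows the handle at (283,197), directly in line with the boss, the base corners, the blue button on the right, and the rest at (370,125). The jaws are already parallel to the base. I'll refine the fit with these.

```bash
cat >> h.py <<'E'
def fproj(s,X):
    c=np.atleast_2d(X)@s['R'].T+s['t'];n=np.hypot(c[:,0],c[:,1]);k=s['fx']*np.arctan2(n,c[:,2])/n
    return c[:,:2]*k[:,None]+[float(s['cx']),float(s['cy'])]
E
python3 - <<'E'
from h import *
from scipy.optimize import least_squares
a=load('s0');b=load('t0');w=load('w0')
A=(np.array([[38,148],[178,33],[370,213],[232,339]])+.5)/2.857-.5+[180,230]
B=(np.array([[472,43],[655,58],[637,335],[443,318]])-[400,0]+.5)/3.333-.5+[280,140]
C=np.array([[179,38],[386,37],[384,171],[184,172]])
q=lambda L:np.array([[x*80,y*120,16] for x,y in L])/1e3
PA=q([(-1,1),(1,1),(1,-1),(-1,-1)]);PB=q([(1,-1),(-1,-1),(-1,1),(1,1)]);PC=q([(1,1),(1,-1),(-1,-1),(-1,1)])
i=w['image'][165:225,260:310].astype(int);m=(i[...,0]>90)&(i[...,0]>2.2*i[...,1]);yy,xx=np.nonzero(m);print('red box',xx.min()+260,xx.max()+260,yy.min()+165,yy.max()+165)
fA=lambda p:(proj(a,W(p,PA))-A);fB=lambda p:(proj(b,W(p,PB))-B);fC=lambda p:(fproj(w,W(p,PC))-C)
for n,f in dict(C=lambda p:fC(p).ravel(),all=lambda p:np.r_[fA(p),fB(p),fC(p)].ravel()).items():
    s=least_squares(f,[.5,-.1,1.57]);p=s.x;print(n,p[:2],np.degrees(p[2]),np.round(s.fun[-8:],1))
    hb=W(p,[[-.078+sx*.01,sy*.006,z] for sx in(-1,1) for sy in(-1,1) for z in(.112,.142)]);u=fproj(w,hb);print('pred handle',u.min(0),u.max(0))
    # button outer face & head back corners
    print('head', fproj(w,W(p,[[-.02,.017,.196],[-.02,-.017,.196],[.02,.017,.196],[.02,-.017,.196]])).round(0).tolist())
E
```

```text
red box 276 289 189 211
C [ 0.51257623 -0.09167969] 83.47442070266221 [-1.3 -0.2  1.8 -0.4  0.9  0.1 -1.3  0.6]
pred handle [277.01042428 178.09179929] [292.70457576 211.42010818]
head [[256.0, 128.0], [315.0, 128.0], [255.0, 59.0], [315.0, 59.0]]
all [ 0.51231287 -0.09204865] 83.47178391692783 [-1.5  0.2  1.7 -0.1  0.7  0.5 -1.5  0.9]
pred handle [276.72517169 178.54637914] [292.41292511 211.90325803]
head [[255.0, 129.0], [314.0, 129.0], [254.0, 60.0], [314.0, 60.0]]
```

Request:
apply_moves(
  travel=[
    [0.15, 0.55, -2.5],
    [0.15, 0.55, -5],
    [0.15, 0.55, -7.5],
    [0.15, 0.55, -10],
    [0.15, 0.55, -11.5],
    [0.15, 0.55, -12.8],
    [0.15, 0.55, -12.8],
    [0.15, 0.55, -12.8],
  ],
  roll=[0.5, 0.5, 0.5, 0.5, 0.5, 0.5, 0.5, 0.5],
  gripper=[8.8, 8.8, 8.8, 8.8, 8.8, 6, 5, 5],
)

```text
clock: 2.15
tool_pos: [0.5005, -0.1797, 0.1243]
eef_rot: [0.041, 0.707, -0.042, 0.705]
contact_force: [-0.2, 0.1, 0.8]
opening: 0.793
```

```bash
python3 - <<'E'
from h import *
s=snap('wrist','w1');st=r.get_state()
print(st['clock'],st['tool_pos'],st['contact_force'],st['opening'])
p=[.5123,-.0920,np.radians(83.47)]
print(fproj(s,W(p,[[-.068,y,.142] for y in(-.006,.006)]+[[-.088,y,.142] for y in(-.006,.006)])).round(1))
E
```

```text
2.2 [ 0.50129525 -0.17947923  0.12506936] [-0.20403297 -0.05691499  0.59692596] 0.7517164523151607
[[304.  270.1]
 [273.7 270.3]
 [302.8 311. ]
 [274.5 311.2]]
```

View pics/w1.png

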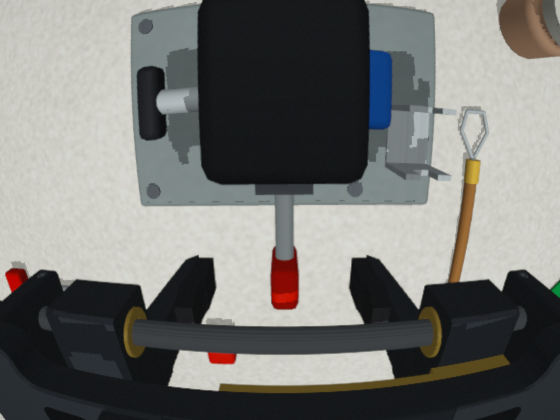

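The wrist picture shows the handle at columns 271–299 (centre 285). The finger midpoint is about 281.5, so I'll shift roughly 1 mm in +x and close gently.

Request:
apply_moves(
  travel=[
    [0.1, 0, 0],
    [0.1, 0, 0],
    [0.1, 0, 0],
    [0.1, 0, 0],
    [0.1, 0, 0],
    [0.1, 0, 0],
    [0.1, 0, 0],
    [0.1, 0, 0],
  ],
  roll=[0, 0, 0, 0, 0, 0, 0, 0],
  gripper=[3, 2.5, 2, 1, 0.5, 0.5, 0.5, 0.5],
  newtons=12,
)

```text
clock: 2.87
tool_pos: [0.5028, -0.1781, 0.1248]
eef_rot: [0.041, 0.706, -0.041, 0.706]
contact_force: [1.1, -0.0, 0.7]
opening: 0.143
```

Request:
apply_moves(
  travel=[
    [0, 0, 0],
    [0, 0, 0],
    [0, 0, 0],
    [0, 0, 0],
    [0, 0, 0],
    [0, 0, 0],
    [0, 0, 0],
    [0, 0, 0],
  ],
  roll=[0, 0, 0, 0, 0, 0, 0, 0],
  gripper=[0.5, 0.5, 0.5, 0.5, 0.5, 0.5, 0.5, 0.5],
  newtons=30,
)

```text
clock: 3.53
tool_pos: [0.5028, -0.1782, 0.1247]
eef_rot: [0.041, 0.706, -0.041, 0.706]
contact_force: [0.3, -0.3, -0.1]
opening: 0.132
```

Request:
apply_moves(
  travel=[
    [-0.05, -0.4, 0],
    [-0.09, -0.8, 0],
    [-0.14, -1.2, 0],
    [-0.18, -1.6, 0],
    [-0.23, -2, 0],
    [-0.28, -2.4, 0],
    [-0.32, -2.8, 0],
    [-0.37, -3.2, 0],
  ],
  roll=[0, 0, 0, 0, 0, 0, 0, 0],
  gripper=[0.5, 0.5, 0.5, 0.5, 0.5, 0.5, 0.5, 0.5],
)

```text
clock: 4.2
tool_pos: [0.499, -0.2107, 0.1247]
eef_rot: [0.041, 0.706, -0.041, 0.706]
contact_force: [-0.0, 0.3, 0.3]
opening: 0.135
```

Request:
apply_moves(
  travel=[
    [-0.07, -0.6, 0],
    [-0.14, -1.2, 0],
    [-0.2, -1.8, 0],
    [-0.27, -2.4, 0],
    [-0.34, -3, 0],
    [-0.41, -3.6, 0],
    [-0.48, -4.2, 0],
    [-0.55, -4.8, 0],
  ],
  roll=[0, 0, 0, 0, 0, 0, 0, 0],
  gripper=[0.5, 0.5, 0.5, 0.5, 0.5, 0.5, 0.5, 0.5],
)

```text
clock: 4.87
tool_pos: [0.4934, -0.2589, 0.1247]
eef_rot: [0.041, 0.706, -0.041, 0.706]
contact_force: [-0.9, 0.1, -0.9]
opening: 0.136
```

```bash
python3 - <<'E'
from h import *
s=snap('wrist','w2');st=r.get_state()
print(st['clock'],st['tool_pos'],st['contact_force'],st['opening'])
E
```

```text
4.9167 [ 0.49305446 -0.2605749   0.12463044] [-0.29579811 -1.74603135 -0.9813381 ] 0.13293839355011916
```

View pics/w2.png

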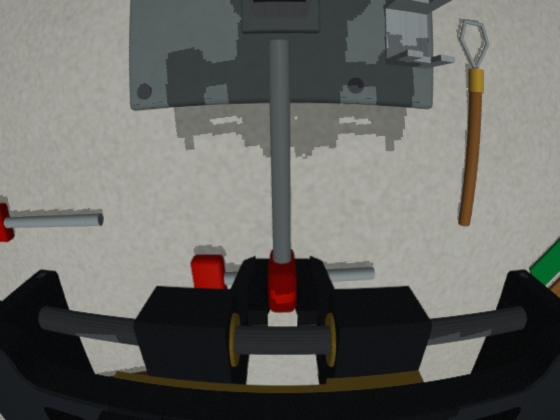

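The pin is out: the tip at (279,42) is clear of the boss, and the handle sits in the jaws at (282,280). Now I'll move it sideways and then forward to hover over the rest.

Request:
apply_moves(
  travel=[
    [1.5, -0.17, 0],
    [3, -0.34, 0],
    [4.5, -0.52, 0],
    [6, -0.69, 0],
    [7.5, -0.86, 0],
    [9.45, -1.08, 0],
    [9.45, -1.08, 0],
    [9.45, -1.08, 0],
  ],
  roll=[0, 0, 0, 0, 0, 0, 0, 0],
  gripper=[0.5, 0.5, 0.5, 0.5, 0.5, 0.5, 0.5, 0.5],
  newtons=40,
)

```text
clock: 5.58
tool_pos: [0.5883, -0.2686, 0.1245]
eef_rot: [0.041, 0.706, -0.04, 0.706]
contact_force: [-0.3, -0.5, -0.1]
opening: 0.13
```

Request:
apply_moves(
  travel=[
    [0.17, 1.5, -0.3],
    [0.34, 3, -0.6],
    [0.51, 4.5, -1],
    [0.68, 6, -1.4],
    [0.85, 7.5, -1.8],
    [1, 8.75, -2.2],
    [1, 8.75, -2.5],
    [1, 8.75, -2.5],
  ],
  roll=[0, 0, 0, 0, 0, 0, 0, 0],
  gripper=[0.5, 0.5, 0.5, 0.5, 0.5, 0.5, 0.5, 0.5],
)

```text
clock: 6.25
tool_pos: [0.5971, -0.1811, 0.0991]
eef_rot: [0.04, 0.707, -0.04, 0.705]
contact_force: [0.5, -0.3, 0.4]
opening: 0.131
```

```bash
python3 - <<'E'
from h import *
s=snap('wrist','w3');st=r.get_state();b=snap('top','t3');a=snap('scene','s3')
print(st['clock'],st['tool_pos'],st['contact_force'],st['opening'])
p=[.5123,-.0920,np.radians(83.47)]
E=[[x,-.095+sy,.062] for x in(-.048,-.044,-.004,0) for sy in(-.017,-.0065,.0065,.017)]
print('ears',fproj(s,W(p,E)).round(0).tolist())
print('pin',fproj(s,W(p,[[x,-.095,.102] for x in(-.06,-.024,.032)])).round(0).tolist())
A=cv2.resize(a['image'][220:355,180:320],(420,405),interpolation=cv2.INTER_CUBIC)
w=cv2.resize(s['image'][0:290,200:400],(280,405),interpolation=cv2.INTER_CUBIC)
cv2.imwrite('pics/c3.png',np.clip(np.hstack([w,A])[:,:,::-1]*1.4,0,255).astype(np.uint8))
E
```

```text
6.3 [ 0.59721579 -0.18246356  0.09941551] [-0.16420256  0.09230028  0.11980298] 0.12847582402603766
ears [[316.0, 204.0], [297.0, 204.0], [273.0, 204.0], [254.0, 204.0], [317.0, 197.0], [297.0, 197.0], [273.0, 197.0], [254.0, 197.0], [318.0, 123.0], [298.0, 122.0], [273.0, 122.0], [252.0, 123.0], [318.0, 115.0], [298.0, 115.0], [272.0, 115.0], [252.0, 115.0]]
pin [[286.0, 257.0], [286.0, 176.0], [286.0, 37.0]]
```

View pics/c3.png

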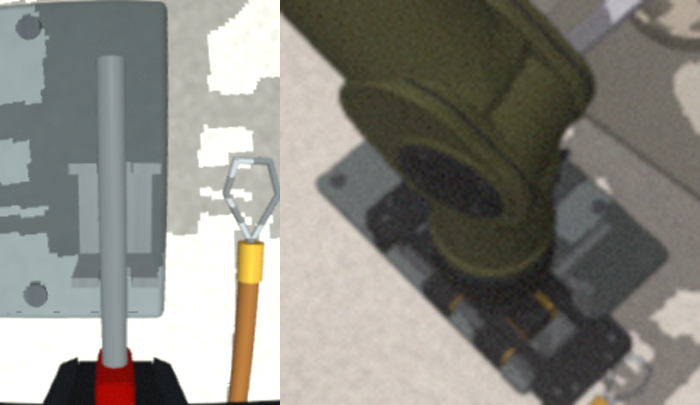

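The wrist crop shows the shaft parallel to the rest. It sits about 2 px (0.8 mm) to the world −x side of the ear centres (249–314 on the far ear, shaft at 280). I'll correct that, back off 2 mm along the pin, and lower in stages.

Request:
apply_moves(
  travel=[
    [0.06, -0.2, 0],
    [0.06, -0.2, -0.4],
    [0.06, -0.2, -0.7],
    [0.06, -0.2, -1],
    [0.06, -0.2, -1.3],
    [0.06, -0.2, -1.6],
    [0.06, -0.2, -1.9],
    [0.06, -0.2, -1.9],
  ],
  roll=[0, 0, 0, 0, 0, 0, 0, 0],
  gripper=[0.5, 0.5, 0.5, 0.5, 0.5, 0.5, 0.5, 0.5],
)

```text
clock: 7.07
tool_pos: [0.5982, -0.1833, 0.08]
eef_rot: [0.041, 0.706, -0.04, 0.706]
contact_force: [-0.1, -0.1, -1.8]
opening: 0.13
```

Request:
apply_moves(
  travel=[
    [0, 0, -0.5],
    [0, 0, -0.8],
    [0, 0, -1.1],
    [0, 0, -1.4],
    [0, 0, -1.7],
    [0, 0, -2],
    [0, 0, -2.3],
    [0, 0, -2.3],
  ],
  roll=[0, 0, 0, 0, 0, 0, 0, 0],
  gripper=[0.5, 0.5, 0.5, 0.5, 0.5, 0.5, 0.5, 0.5],
)

```text
clock: 7.73
tool_pos: [0.5983, -0.1834, 0.057]
eef_rot: [0.041, 0.706, -0.041, 0.706]
contact_force: [-0.3, -0.7, -1.1]
opening: 0.127
```

```bash
python3 - <<'E'
from h import *
s=snap('wrist','w4');st=r.get_state()
print(st['clock'],st['tool_pos'],st['contact_force'],st['opening'])
w=cv2.resize(s['image'][0:290,160:440],(579,600),interpolation=cv2.INTER_CUBIC)
cv2.imwrite('pics/c4.png',np.clip(w[:,:,::-1]*1.4,0,255).astype(np.uint8))
E
```

```text
7.7833 [ 0.59844277 -0.18342821  0.05735041] [-0.6299463   0.06050626 -0.14527463] 0.13143156556127283
```

View pics/c4.png

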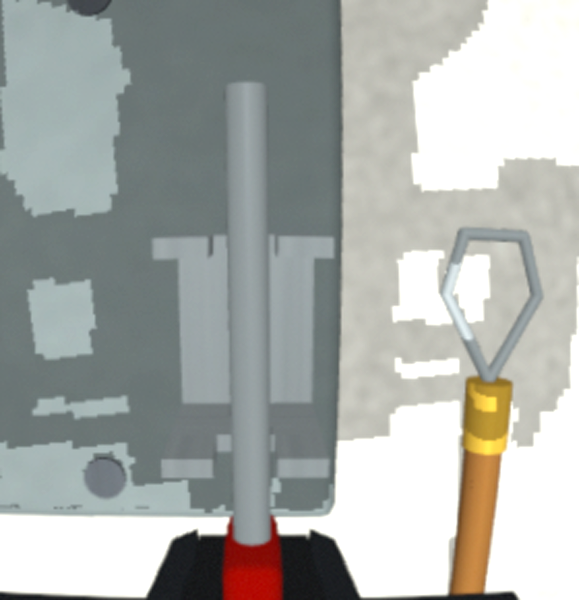

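The shaft (229–266) is inside the far ear's notch (213–276). I'll lower it onto the notch floor.

Request:
apply_moves(
  travel=[
    [0, 0, -0.2],
    [0, 0, -0.4],
    [0, 0, -0.6],
    [0, 0, -0.7],
    [0, 0, -0.8],
    [0, 0, -0.85],
    [0, 0, -0.85],
    [0, 0, -0.85],
  ],
  roll=[0, 0, 0, 0, 0, 0, 0, 0],
  gripper=[0.5, 0.5, 0.5, 0.5, 0.5, 0.5, 0.5, 0.5],
)

```text
clock: 8.45
tool_pos: [0.5987, -0.1835, 0.0493]
eef_rot: [0.041, 0.706, -0.041, 0.706]
contact_force: [0.2, -0.2, -0.2]
opening: 0.128
```

Request:
apply_moves(
  travel=[
    [0, 0, -0.05],
    [0, 0, -0.05],
    [0, 0, -0.05],
    [0, 0, -0.05],
    [0, 0, -0.05],
    [0, 0, -0.05],
    [0, 0, -0.05],
    [0, 0, -0.05],
  ],
  roll=[0, 0, 0, 0, 0, 0, 0, 0],
  gripper=[0.5, 0.5, 0.8, 1.1, 1.4, 1.8, 2.4, 3],
  newtons=5,
)

```text
clock: 9.12
tool_pos: [0.5988, -0.1835, 0.0488]
eef_rot: [0.041, 0.706, -0.041, 0.706]
contact_force: [-0.0, -0.3, 0.4]
opening: 0.322
```

Request:
apply_moves(
  travel=[
    [0, 0, 0.3],
    [0, 0, 1],
    [0, 0, 3],
    [0, 0, 6.5],
    [0, 0, 10.5],
    [0, 0, 14.5],
    [0, 0, 18.5],
    [0, 0, 22.1],
  ],
  roll=[0, 0, 0, 0, 0, 0, 0, 0],
  gripper=[4, 4, 4, 5, 6, 8, 8.8, 8.8],
)

```text
clock: 9.78
tool_pos: [0.5987, -0.1833, 0.2732]
eef_rot: [0.04, 0.705, -0.041, 0.707]
contact_force: [1.1, -0.4, -0.2]
opening: 0.808
```

Request:
apply_moves(
  travel=[
    [-1.5, 1.6, 0],
    [-3, 3.2, 0],
    [-4.5, 4.8, 0],
    [-6, 6.4, 0],
    [-7.5, 8, 0],
    [-8.5, 9.2, 0],
    [-8.5, 9.2, 0],
    [-8.5, 9.2, 0],
  ],
  roll=[0, 0, 0, 0, 0, 0, 0, 0],
  gripper=[8.8, 8.8, 8.8, 8.8, 8.8, 8.8, 8.8, 8.8],
)

```text
clock: 10.45
tool_pos: [0.5138, -0.0913, 0.2705]
eef_rot: [0.04, 0.706, -0.04, 0.706]
contact_force: [-0.2, -0.4, 0.2]
opening: 1.003
```

```bash
python3 - <<'E'
from h import *
s=snap('wrist','w5');st=r.get_state()
print(st['clock'],st['tool_pos'],st['contact_force'],st['opening'])
p=[.5123,-.0920,np.radians(83.47)]
print('head',fproj(s,W(p,[[x,y,.196] for x in(-.02,.02) for y in(-.017,.017)])).round(0).tolist())
print('pin ends',fproj(s,W(p,[[x,-.095,.05] for x in(-.082,-.062,.03)])).round(0).tolist())
E
```

```text
10.5 [ 0.51434515 -0.09215253  0.27031367] [ 0.35426691 -0.4082031   0.20583713] 1.0011233297953848
head [[305.0, 259.0], [257.0, 259.0], [307.0, 205.0], [256.0, 205.0]]
pin ends [[360.0, 250.0], [361.0, 235.0], [367.0, 158.0]]
```

View pics/w5.png

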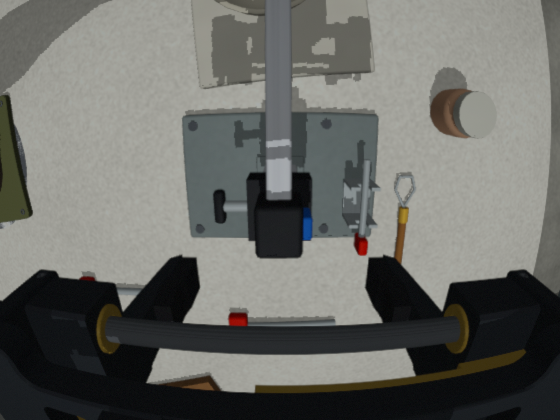

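The pin is parked with the shaft in both ears: handle at (361,245), tip at (367,162). The head top, columns 256–303, matches the prediction (257–305). I'll descend around it.

Request:
apply_moves(
  travel=[
    [0, 0, -2],
    [0, 0, -4],
    [0, 0, -6],
    [0, 0, -8],
    [0, 0, -9.2],
    [0, 0, -10.1],
    [0, 0, -10.1],
    [0, 0, -10.1],
  ],
  roll=[0, 0, 0, 0, 0, 0, 0, 0],
  gripper=[8.8, 8.8, 8.8, 8.8, 8.8, 7, 6, 5],
  newtons=15,
)

```text
clock: 11.17
tool_pos: [0.5142, -0.0921, 0.1686]
eef_rot: [0.041, 0.706, -0.041, 0.706]
contact_force: [0.2, -0.3, 0.5]
opening: 0.794
```

Request:
apply_moves(
  travel=[
    [0, 0, 0],
    [0, 0, 0],
    [0, 0, 0],
    [0, 0, 0],
    [0, 0, 0],
    [0, 0, 0],
    [0, 0, 0],
    [0, 0, 0],
  ],
  roll=[0, 0, 0, 0, 0, 0, 0, 0],
  gripper=[4.6, 4.4, 4.2, 4, 3.8, 3.5, 3, 3],
)

```text
clock: 11.83
tool_pos: [0.5121, -0.0913, 0.1692]
eef_rot: [0.04, 0.707, -0.041, 0.705]
contact_force: [-4.3, 0.7, 7.6]
opening: 0.404
```

Request:
apply_moves(
  travel=[
    [0, 0, 0],
    [0, 0, 0],
    [0, 0, 0],
    [0, 0, 0],
    [0, 0, 0],
    [0, 0, 0],
    [0, 0, 0],
    [0, 0, 0],
  ],
  roll=[0, 0, 0, 0, 0, 0, 0, 0],
  gripper=[3, 3, 3, 3, 3, 3, 3, 3],
  newtons=45,
)

```text
clock: 12.5
tool_pos: [0.5115, -0.0912, 0.1692]
eef_rot: [0.04, 0.707, -0.041, 0.705]
contact_force: [-6.2, 1.6, 9.2]
opening: 0.385
```

Request:
apply_moves(
  travel=[
    [-0.1, 0, 0],
    [-0.15, 0, 0],
    [-0.15, 0, 0],
    [-0.15, 0, 0.05],
    [-0.15, 0, 0.1],
    [-0.15, 0, 0.15],
    [-0.15, 0, 0.2],
    [-0.15, 0, 0.2],
  ],
  roll=[0, 0, 0, 0, 0, 0, 0, 0],
  gripper=[3, 3, 3, 3, 3, 3, 3, 3],
)

```text
clock: 13.17
tool_pos: [0.5115, -0.0912, 0.1703]
eef_rot: [0.041, 0.707, -0.04, 0.705]
contact_force: [-2.2, 1.1, -5.3]
opening: 0.381
```

```bash
python3 - <<'E'
from h import *
st=r.get_state()
for k in('clock','tool_pos','contact_force','moment','opening','eef_rot'): print(k,np.round(st[k],4))
s=snap('wrist','w6')
E
```

```text
clock 13.1667
tool_pos [ 0.5115 -0.0912  0.1703]
contact_force [-2.1525  1.1314 -5.3086]
moment [0.2481 0.0007 0.0733]
opening 0.3808
eef_rot [ 0.0406  0.7065 -0.0404  0.7054]
```

View pics/w6.png

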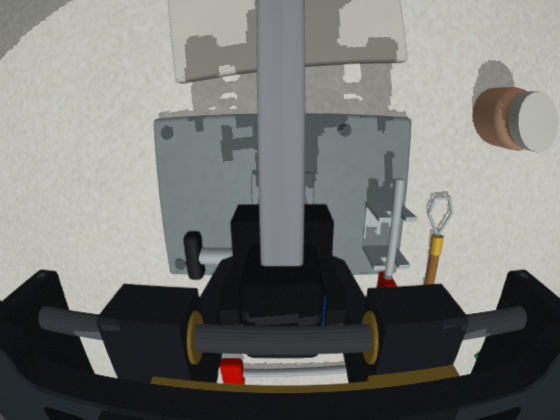

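A blue sliver at (323,312) shows the button squeezed in. The load is about −5 N, which fits a free column's weight. I'll lift steadily.

Request:
apply_moves(
  travel=[
    [0, 0, 0.2],
    [0, 0, 0.5],
    [0, 0, 0.8],
    [0, 0, 1.1],
    [0, 0, 1.4],
    [0, 0, 1.7],
    [0, 0, 2],
    [0, 0, 2.3],
  ],
  roll=[0, 0, 0, 0, 0, 0, 0, 0],
  gripper=[3, 3, 3, 3, 3, 3, 3, 3],
)

```text
clock: 13.88
tool_pos: [0.5115, -0.0912, 0.194]
eef_rot: [0.041, 0.706, -0.041, 0.706]
contact_force: [-3.9, 2.9, -5.9]
opening: 0.383
```

Request:
apply_moves(
  travel=[
    [0, 0, 0.3],
    [0, 0, 0.6],
    [0, 0, 0.9],
    [0, 0, 1.2],
    [0, 0, 1.5],
    [0, 0, 1.8],
    [0, 0, 2.1],
    [0, 0, 2.5],
  ],
  roll=[0, 0, 0, 0, 0, 0, 0, 0],
  gripper=[3, 3, 3, 3, 3, 3, 3, 3],
)

```text
clock: 14.55
tool_pos: [0.5115, -0.0913, 0.2189]
eef_rot: [0.041, 0.706, -0.041, 0.705]
contact_force: [-3.3, 3.2, -6.4]
opening: 0.383
```

```bash
python3 - <<'E'
from h import *
s=snap('scene','s7')
print(r.get_state()['tool_pos'])
p=[.5123,-.0920,np.radians(83.47)]
# camera at boom end: compare start/now
print([proj(s,W(p,[[.225,0,.181+d]])).round(1).tolist() for d in(0,.04,.05,.085)])
a=load('s0')['image'][170:260,240:370];b=s['image'][170:260,240:370]
cv2.imwrite('pics/c7.png',cv2.resize(np.hstack([a,b])[:,:,::-1],(780,270),interpolation=cv2.INTER_CUBIC))
E
```

```text
[ 0.51150319 -0.09124619  0.21955513]
[[[322.7, 196.5]], [[324.4, 186.1]], [[324.8, 183.4]], [[326.3, 173.6]]]
```

View pics/c7.png

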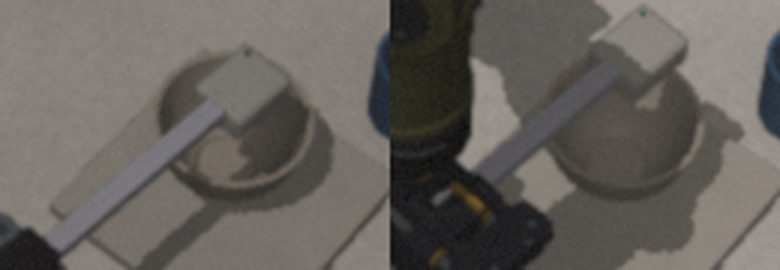

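The camera has risen with the hand by about 13 px (50 mm), past the first stop. I'll continue up and creep to the second stop.

Request:
apply_moves(
  travel=[
    [0, 0, 0.4],
    [0, 0, 0.8],
    [0, 0, 1.2],
    [0, 0, 1.6],
    [0, 0, 2],
    [0, 0, 2.4],
    [0, 0, 2.7],
    [0, 0, 3],
  ],
  roll=[0, 0, 0, 0, 0, 0, 0, 0],
  gripper=[3, 3, 3, 3, 3, 3, 3, 3],
)

```text
clock: 15.27
tool_pos: [0.5115, -0.0912, 0.2491]
eef_rot: [0.041, 0.706, -0.041, 0.706]
contact_force: [-5.1, 3.7, -5.4]
opening: 0.38
```

Request:
apply_moves(
  travel=[
    [0, 0, 0.1],
    [0, 0, 0.15],
    [0, 0, 0.2],
    [0, 0, 0.25],
    [0, 0, 0.3],
    [0, 0, 0.35],
    [0, 0, 0.4],
    [0, 0, 0.4],
  ],
  roll=[0, 0, 0, 0, 0, 0, 0, 0],
  gripper=[3, 3, 3, 3, 3, 3, 3, 3],
)

```text
clock: 15.93
tool_pos: [0.5115, -0.0913, 0.253]
eef_rot: [0.041, 0.706, -0.041, 0.706]
contact_force: [-4.3, 3.2, -3.9]
opening: 0.383
```

Request:
apply_moves(
  travel=[
    [0, 0, 0.03],
    [0, 0, 0.06],
    [0, 0, 0.09],
    [0, 0, 0.12],
    [0, 0, 0.15],
    [0, 0, 0.15],
    [0, 0, 0.15],
    [0, 0, 0.15],
  ],
  roll=[0, 0, 0, 0, 0, 0, 0, 0],
  gripper=[3, 3, 3, 3, 3, 3, 3, 3],
)

```text
clock: 16.6
tool_pos: [0.5115, -0.0913, 0.2544]
eef_rot: [0.041, 0.706, -0.041, 0.706]
contact_force: [-4.8, 4.1, -6.2]
opening: 0.382
```

Request:
apply_moves(
  travel=[
    [0, 0, 0.03],
    [0, 0, 0.06],
    [0, 0, 0.09],
    [0, 0, 0.12],
    [0, 0, 0.15],
    [0, 0, 0.15],
    [0, 0, 0.15],
    [0, 0, 0.15],
  ],
  roll=[0, 0, 0, 0, 0, 0, 0, 0],
  gripper=[3, 3, 3, 3, 3, 3, 3, 3],
)

```text
clock: 17.27
tool_pos: [0.5115, -0.0913, 0.2545]
eef_rot: [0.041, 0.707, -0.04, 0.705]
contact_force: [-0.7, 4.0, -25.0]
opening: 0.387
```

The load jumped to −25 N with z stopped at 0.2545 (travel 85 mm), so this is the hard stop. I'll ease the push slightly while staying against it.

Request:
apply_moves(
  travel=[
    [0, 0, -0.03],
    [0, 0, -0.06],
    [0, 0, -0.06],
    [0, 0, -0.06],
    [0, 0, -0.06],
    [0, 0, -0.06],
    [0, 0, -0.06],
    [0, 0, -0.06],
  ],
  roll=[0, 0, 0, 0, 0, 0, 0, 0],
  gripper=[3, 3, 3, 3, 3, 3, 3, 3],
)

```text
clock: 17.93
tool_pos: [0.5115, -0.0913, 0.2545]
eef_rot: [0.041, 0.707, -0.04, 0.705]
contact_force: [-2.0, 4.4, -25.2]
opening: 0.385
```

```bash
python3 - <<'E'
from h import *
s=snap('scene','s8');w=snap('wrist','w8');st=r.get_state()
for k in('clock','tool_pos','contact_force','opening'): print(k,np.round(st[k],4))
a=cv2.resize(s['image'][150:350,150:400],(400,320),interpolation=cv2.INTER_CUBIC);b=cv2.resize(w['image'],(400,300))
im=np.zeros((320,800,3),np.uint8);im[:,:400]=a;im[:300,400:]=b
cv2.imwrite('pics/c8.png',im[:,:,::-1])
E
```

```text
clock 18.0333
tool_pos [ 0.5115 -0.0913  0.2545]
contact_force [ -2.0121   5.3377 -25.5741]
opening 0.3815
```

View pics/c8.png

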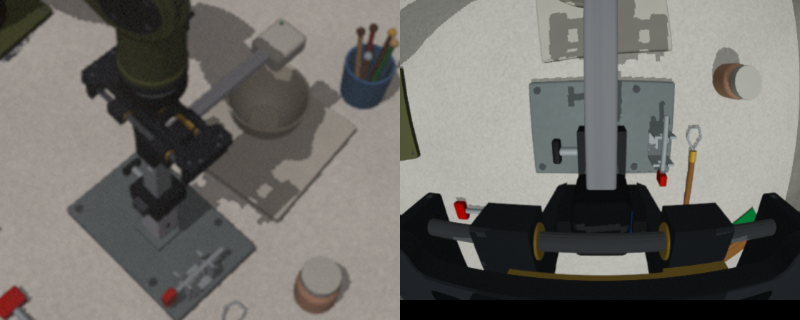

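The scene crop shows the camera up, the pin in both ears of the rest (handle at about (168,297)), and the bowl, jar, tool and pot in place. The button sliver is still pressed in the wrist view. The hold is steady at z = 0.2545 with no slip, so I'm handing in.

```bash
python3 - <<'E'
from h import *
print(r.finish_job()); st=r.get_state()
for k in('clock','tool_pos','contact_force','opening'): print(k,np.round(st[k],4))
E
```

```text
the job is handed in; nothing more can be done
None
the job is handed in; nothing more can be done
```

I drew the pin straight out of the collar and laid it in the notched rest. I then squeezed the button with 45 N and lifted the column steadily, past the first stop, to the second stop. I handed in at about 18 s, still gripping the head with the button in and the camera held up at the stop.

**Checks that agreed:**
- **Travel:** the hand rose 85 mm, from z = 0.1692 to 0.2545, and stayed there. At the stop the load went from about −6 N to −25 N.
- **Pin:** the last pictures show it lying in both ears of the rest, handle to −x.
- **Button:** only a thin sliver of blue shows in the wrist view.
- **Other objects:** the bowl, jar, loop tool and pot look undisturbed.

**Checks that disagreed:**
- **Finger opening:** it read about 34 mm under the 45 N grip, where 36 mm was expected with the button in. At 15 N it read 35.6 mm. I put the difference down to the fingers or pads giving way, but did not confirm it.
- **Push at the stop:** it stayed near −25 N after I lowered the command by 0.6 mm to ease it.
- **After hand-in:** no state could be read, so the final second of holding is unchecked.

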